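# Post a small carton through the spring flap of the outgoing-parcel bin

### The arm

A 6-joint arm with a two-finger parallel gripper is mounted at the origin on the work surface. World frame = base frame: x ahead of the robot, y to its left, z up, the work surface at z = 0. Lengths are in m, angles in rad, forces in N, time in s.
With the tool pointing down it reaches from about 0.375 to 0.975 m from the base axis. Payload 3.8 kg.
Tool frame: the origin (TCP) lies midway between the tips of the shut fingers; the grasp point (between the pads) lies 19 mm behind it; z points along the fingers, y is the direction in which the jaws open and shut (so a half turn about z gives the same grasp; the last joint's range is limited). The gripper opens to 88 mm and grips with 3 to 60 N. Pads are 18 mm wide; open, the fingers measure 123 mm over their backs; the gripper's body (75 mm by 187 mm) begins 45 mm behind the grasp point.
Start: joints at [1.254, 0.264, 1.604, -0, 1.274, -0.037], TCP at [0.186, 0.649, 0.239] pointing down, gripper open.
Joint ranges: [-2.63, 2.63], [-0.94, 2.18], [0.31, 2.57], [-1.31, 4.45], [0, 2.66], [-2.55, 2.55]. Speed limits (rad/s): [2.57, 2.57, 3.14, 3.14, 3.14, 3.14].

### API

Orientations are given as a unit quaternion [x, y, z, w].
In Python, from bench import env, viewer, workorder gives the robot as it stands.
- The arm moves only by the shell command python3 -m handwheel 'ROWS' [FORCE]. ROWS is JSON, a list of rows, each an object with "linear": the shift along the world's x, y, z in m, a list of three; "rot": the turn, a rotation vector about the world's x, y, z in rad, a list of three; "fingers": the opening, from -1 (shut) to 1 (fully open). In form: [{"linear": [tx, ty, tz], "rot": [wx, wy, wz], "fingers": fingers}, ...]. A call has 1 to 5 rows; each row is the pose to reach, as a shift and turn from the pose measured when the call began; what a row does not reach only later rows make up. A row lasts 1/8 s, in which the tool goes at most 62.5 mm and 10.7 degrees, less where a joint would pass 70% of its speed; a pose out of reach is approached as far as the arm can. A call with a gripper value outside its range is refused whole. The fingers move at their own pace and stop on an object; FORCE is the grip in N (left out, the last holds). Time passes only in rows, so rows that repeat a pose let the fingers close. It gives the time, the measured TCP pose, the force and the opening at its end, in the units of the state.
- env.state(): the state, without advancing time (a new reading comes with each control period).
- viewer.get_image(name): name is "side" or "top" or "wrist"; returns the picture (400x640x3 uint8, red, green, blue); there is no depth.
- viewer.camera_params(name): a dict with "intrinsics" (3x3 intrinsics, pixels), "k1" (the pictures are not rectified: a ray, as slopes to the right and down, at radius r is drawn at 1 + k1 r^2 times it, then the intrinsics apply), "eye" and "orientation" of the camera in the world. Camera axes: x right, y down, z forward; pixel columns grow to the right and rows downward; lengths in m; the calibration is good to about 2 mm. A picture is of the moment at which its call begins: read the wrist's pose just before it. camera_params takes no time and is no camera call; for the wrist camera it gives the pose at the moment of the call.
- workorder.sign_off(): hands the job in, once; it reports no verdict.
The state is a dict: "time": time; "q": joint angles; "joint_velocities": joint speeds; "effort": joint torques, N m; "ee_pos": TCP position; "tcp_rot": TCP orientation; "contact_force": force on the tool from outside, world axes, zero at the start; "torque": the same for the moment, N m; "finger_gap": finger opening in m.
Only numpy, scipy, OpenCV 4.12 (cv2) and the standard library are available. Lean on these libraries where they do the work, as an engineer would, in place of code of your own. Each camera call takes 0.05 s, during which the arm holds its last target.

### The job

Post the small carton that stands on the blue bin's loading ledge: with one finger push the orange spring flap open and keep it open, and with the other finger push the carton along the ledge and through the opening, so that it drops into the bin; then take the hand away and let the flap swing shut. The flap must be open before the carton reaches it and must not press on the carton. Nudge the carton gently, without pinching or lifting it, and leave the other things on the table where they are.

Things in the scene. Friction and masses are not known exactly. Their poses are not given: they have to be found in the camera images.
- bin: Open-topped blue parcel bin with a plywood loading ledge on its robot side, fixed to the table. Origin: table level, under the lane's centre line, in the closed flap's plane. x points from the ledge into the bin (push direction), y left, z up. Ledge: top 80 mm above the table, x -150 to 12, y -55 to 135 mm. Nothing spans the opening; posts at the flap's ends (y -50, 127 mm) rise to 130 mm.
- lane (a point): On the ledge's top, middle of the carton lane (x = -86 mm, y = 0 in the bin's frame). The lane is 70 mm wide, between two low aluminium guides 6 mm wide at y = -38 and +38 mm, x -146 to -26 mm, 8 mm higher than the ledge. Left of the left guide the ledge is flat and free, up to y = 135 mm.
- ledge_lip (a point): Inner end of the ledge, on its top at the lane's centre line (x = 12 mm in the bin's frame, 80 mm above the table): past it the carton drops into the bin.
- bin_inside (a point): Centre of the bin's inner floor, 8 mm above the table. Inside, the bin measures 196 mm (x 12 to 208 mm) by 174 mm (y -47 to 127 mm); its walls stand 125 mm above the table.
- flap: Orange upright flap, 5 mm thick, 152 mm long, 85 to 129 mm above the table. Origin on its vertical hinge: x 0, y 115 mm in the bin's frame, 83 mm up. Closed, its axes match the bin's and it reaches along its -y across the opening. It swings only into the bin (+ about z), to 1.48 rad; a spring shuts it (0.05 N m closed, +0.05 per rad: 1 to 3 N at a finger 40 mm from the hinge).
- flap_edge (a point): Mid-height of the flap's free edge, 155 mm from the hinge axis (x = 0, y = -40 mm in the bin's frame when closed, 107 mm above the table).
- carton_center (a point): Centre of the small brown carton (pale tape band) to be posted: 50 mm along the lane (x), 62 mm across it (y), 44 mm high, about 90 g (60 to 125 g). It starts standing in the lane on the ledge, square to it, its near end face free, the whole of it 25 mm or more short of the closed flap. It slides freely along the lane between the guides, 4 mm play each side.
- spare_carton_center (a point): Centre of a bigger brown carton, 120 x 85 x 70 mm, standing on the table beside the bin: leave alone.
- pen_pot: Black pen pot with pens, 76 mm across, 95 mm high, pens to 150 mm; origin at the centre of its underside: leave alone.
- flowerpot: White flowerpot with violet flowers, 84 mm across, about 155 mm high in all; origin at the centre of its underside: leave alone.
- tape_roll: Roll of parcel tape lying flat, 96 mm across, 48 mm high; origin at the centre of its underside: leave alone.
There are look-alikes about, which are no part of the job. Leave any pink look-alike of the part that bears carton_center alone.

How it is judged:
By the outcome, as a careful person would: the job done as asked, in the order asked, and still so for the second after the job is handed in, with the robot touching nothing.
It also fails if it takes over 40 s, if anything falls off the work surface, if the arm or the gripper's body presses on something with over 40 N, if the wrist force passes 120 N, or if a joint passes its speed limit or range.

## Working session

There is one attempt and no reset: what is moved stays moved. The work goes in short steps, Python scripts to look and compute and a shell command to move; the robot and the scene stay as the last step left them, time stands still between calls to the robot, and variables do not carry over. Pictures are saved under pics/ and viewed, and the job is handed in when it is done.

```bash
mkdir -p pics; ls; python3 - <<'E'
from bench import env, viewer, workorder
import cv2
s=env.state();print(s)
for n in("side","top","wrist"):
    p=viewer.camera_params(n);print(n,p)
    cv2.imwrite(f"pics/a_{n}.png",viewer.get_image(n)[:,:,::-1])
E
```

```text
pics
{'time': 0.0, 'q': array([ 1.25410740e+00,  2.64747331e-01,  1.60534236e+00, -1.70564450e-05,
        1.27369040e+00, -3.68974378e-02]), 'joint_velocities': array([-1.21618222e-03, -4.42785513e-04,  4.17308103e-04, -6.82396190e-04,
        3.84847160e-05,  2.01824963e-03]), 'effort': array([-1.64582085e-03, -5.02124727e+01, -3.56865835e+01,  7.27012125e-02,
        2.93432199e-02, -1.75544692e-04]), 'ee_pos': array([0.18619363, 0.64808874, 0.23740901]), 'tcp_rot': array([ 1.39437315e-01,  9.90230296e-01, -1.07810590e-03, -1.84331801e-04]), 'contact_force': array([ 0.09967694,  0.2755524 , -0.71773272]), 'torque': array([-0.04434774, -0.02311777, -0.02877741]), 'finger_gap': 0.08795958120626317}
side {'intrinsics': array([[435.53608862,   0.        , 321.8663315 ],
       [  0.        , 435.53608862, 199.80735664],
       [  0.        ,   0.        ,   1.        ]]), 'k1': -0.09820745023316839, 'eye': array([0.45128851, 0.63058267, 0.71966644]), 'orientation': array([-0.09304153,  0.92917277, -0.35661713,  0.02838047])}
top {'intrinsics': array([[398.7146931 ,   0.        , 323.89142562],
       [  0.        , 398.7146931 , 206.95237795],
       [  0.        ,   0.        ,   1.        ]]), 'k1': 0.0297887579831224, 'eye': array([0.47428186, 0.06386469, 0.90446784]), 'orientation': array([ 0.70661837, -0.7055418 ,  0.04745637, -0.02547843])}
wrist {'intrinsics': array([[335.54049495,   0.        , 318.65934312],
       [  0.        , 335.54049495, 201.04167996],
       [  0.        ,   0.        ,   1.        ]]), 'k1': -0.030972610374642502, 'eye': array([0.1218384 , 0.66629096, 0.38432037]), 'orientation': array([0.7912691 , 0.59710865, 0.07861797, 0.10570563])}
```

View pics/a_top.png

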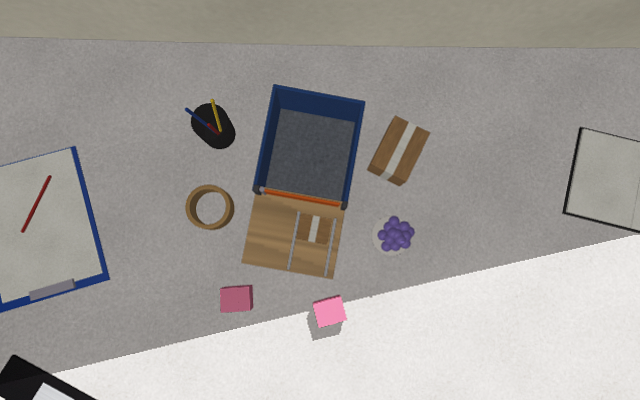

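View pics/a_side.png

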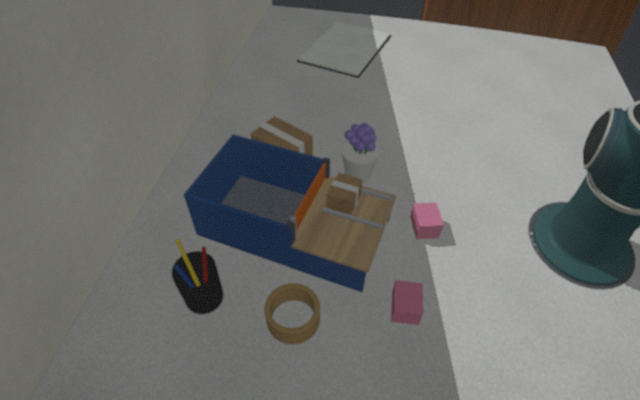

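View pics/a_wrist.png

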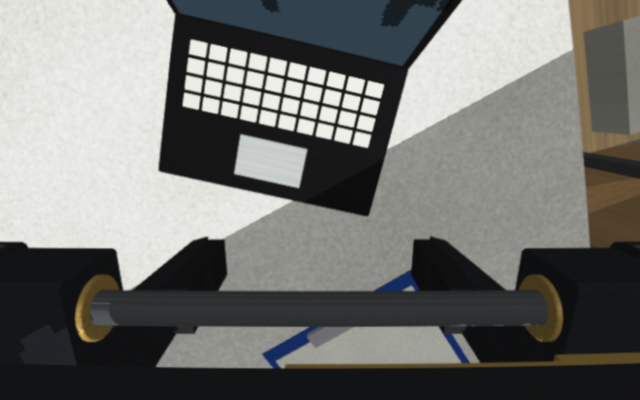

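Top view: the bin is at about (310,150), with its ledge at (295,235). The posting carton, brown with a pale band, is at (314,230) in the lane. The look-alikes are pink cartons at (236,298) and (329,311), and the bigger brown spare at (399,150). Only the one in the lane fits. I'll enlarge to confirm and measure.

```bash
python3 - <<'E'
import cv2
a=cv2.imread("pics/a_top.png")[170:290,230:380]
cv2.imwrite("pics/crop_top.png",cv2.resize(a,None,fx=5,fy=5,interpolation=cv2.INTER_CUBIC))
a=cv2.imread("pics/a_side.png")[120:300,270:410]
cv2.imwrite("pics/crop_side.png",cv2.resize(a,None,fx=3.3,fy=3.3,interpolation=cv2.INTER_CUBIC))
E
```

```text
(no output)
```

View pics/crop_top.png

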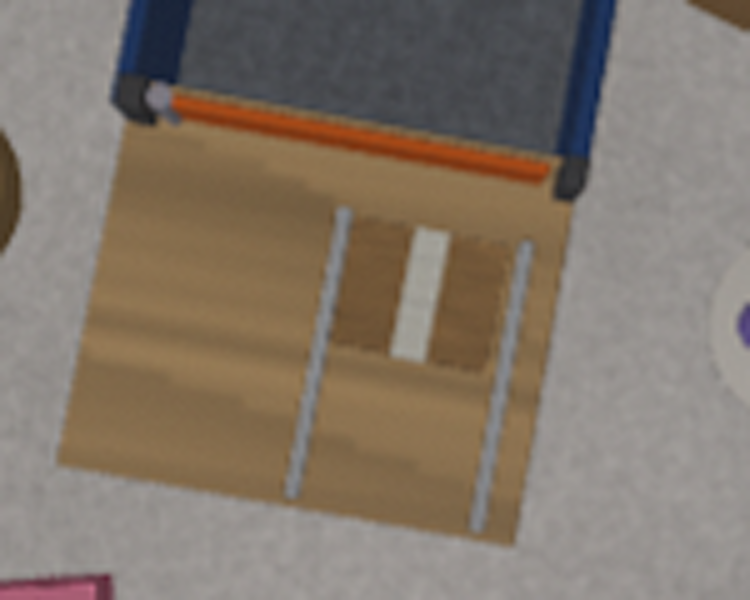

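View pics/crop_side.png

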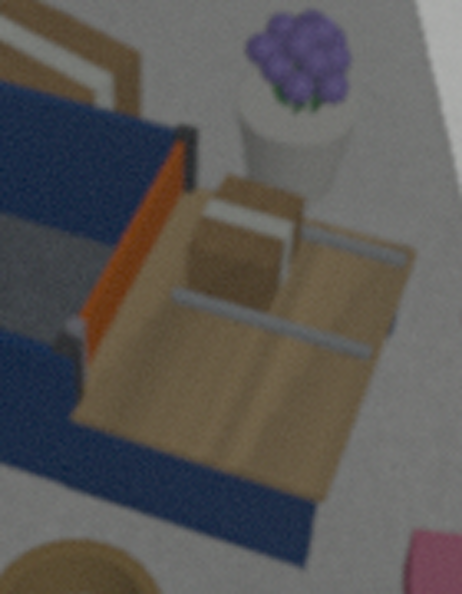

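```bash
cat > h.py <<'E'
import numpy as np, cv2
from scipy.spatial.transform import Rotation as R
from scipy.optimize import least_squares
def proj(p,P):
    P=np.atleast_2d(P); Rm=R.from_quat(p['orientation']).as_matrix()
    c=(P-p['eye'])@Rm; s=c[:,:2]/c[:,2:]
    s=s*(1+p['k1']*(s**2).sum(1))[:,None]
    K=p['intrinsics']; return s*[K[0,0],K[1,1]]+[K[0,2],K[1,2]]
def ray(p,uv):
    K=p['intrinsics']; d=(np.array(uv,float)-[K[0,2],K[1,2]])/[K[0,0],K[1,1]]
    s=d.copy()
    for _ in range(20): s=d/(1+p['k1']*(s@s))
    v=R.from_quat(p['orientation']).as_matrix()@np.array([*s,1]); return p['eye'],v
def atz(p,uv,z):
    e,v=ray(p,uv); return e+v*(z-e[2])/v[2]
def b2w(b,P):
    P=np.atleast_2d(P).astype(float); c,s=np.cos(b[2]),np.sin(b[2])
    return np.c_[b[0]+c*P[:,0]-s*P[:,1], b[1]+s*P[:,0]+c*P[:,1], P[:,2]]
def w2b(b,P):
    P=np.atleast_2d(P).astype(float); c,s=np.cos(b[2]),np.sin(b[2]); d=P-[b[0],b[1],0]
    return np.c_[c*d[:,0]+s*d[:,1], -s*d[:,0]+c*d[:,1], d[:,2]]
E
python3 - <<'E'
from h import *
from bench import viewer
T=viewer.camera_params("top");S=viewer.camera_params("side")
tp=[((-150,135,80),(58,464)),((-150,-55,80),(515,544)),((-146,38,88),(291,497)),((-146,-38,88),(477,530)),((-26,38,88),(343,208)),((-26,-38,88),(526,242))]
sp=[((-150,135,80),(320,500)),((-150,-55,80),(415,247)),((-146,38,88),(370,350)),((-26,38,88),(175,294))]
tP=np.array([a for a,_ in tp])/1e3; tu=np.array([b for _,b in tp])/5+[230-.4,170-.4]
sP=np.array([a for a,_ in sp])/1e3; su=np.array([b for _,b in sp])/3.3+[270-.35,120-.35]
def f(b,which=3):
    r=[]
    if which&1: r.append((proj(T,b2w(b,tP))-tu).ravel())
    if which&2: r.append((proj(S,b2w(b,sP))-su).ravel())
    return np.concatenate(r)
for w in(1,2,3):
    o=least_squares(f,[.5,.05,-.1],args=(w,));print(w,o.x,np.abs(o.fun).max())
b=o.x
for uv in [(330,347),(488,371),(358,220),(512,240),(410,360),(432,228),(550,173)]:
    z=.124 if uv!=(550,173) else .129
    print(uv,w2b(b,atz(T,np.array(uv)/5+[229.6,169.6],z))*1e3)
print(b2w(b,[[-.086,0,.08],[0,.115,.083],[.012,0,.08]]))
E
```

```text
1 [ 0.56960191  0.04855662 -0.1739744 ] 0.6260418125698095
2 [ 0.56812311  0.05111336 -0.17815743] 1.2942417609999097
3 [ 0.5690437   0.04945509 -0.17469908] 1.6804762131225743
(330, 347) [[-83.509078    31.20151797 124.        ]]
(488, 371) [[-81.96326545 -31.06161054 124.        ]]
(358, 220) [[-32.74893417  29.40096022 124.        ]]
(512, 240) [[-29.84966519 -31.49703431 124.        ]]
(410, 360) [[-83.05429941  -0.36151246 124.        ]]
(432, 228) [[-30.73324869   0.27230511 124.        ]]
(550, 173) [[ -1.7053578  -41.46904781 129.        ]]
[[0.48435271 0.06440291 0.08      ]
 [0.58903205 0.16270467 0.083     ]
 [0.58086104 0.04736935 0.08      ]]
```

```bash
cat >> h.py <<'E'
b=np.array([.5692,.0490,-.1745])
E
python3 - <<'E'
from h import *
from bench import env,viewer
s=env.state();p=s['ee_pos'];Rm=R.from_quat(s['tcp_rot']).as_matrix()
ya=np.degrees(np.arctan2(Rm[1,1],Rm[0,1]));print("jaw yaw",ya,"turn",np.radians(42-10-ya),ya)
t=b2w(b,[[-.0733,.045,.2]])[0];print("M",t,"shift",t-p)
print("xdir",np.cos(b[2]),np.sin(b[2]))
T=viewer.camera_params("top")
for n,uv,z in(("flower",(395,235),.14),("pot",(385,238),.08),("pens",(214,125),.1)):print(n,w2b(b,atz(T,uv,z))*1e3)
E
```

```text
jaw yaw 73.96735615842756 turn -0.73246854332168 73.96735615842756
M [0.50482588 0.10604264 0.2       ] shift [ 0.31858164 -0.54220103 -0.03770803]
xdir 0.9848134698792882 -0.17361575258114187
flower [[ -43.14148886 -155.60656949  140.        ]]
pot [[ -48.76018324 -148.15320922   80.        ]]
pens [[116.78503441 238.89343783 100.        ]]
```

```bash
python3 -m handwheel '[{"linear":[0.03,-0.05,0.0],"rot":[0,0,-0.08],"fingers":1},{"linear":[0.06,-0.10,0.0],"rot":[0,0,-0.16],"fingers":1},{"linear":[0.09,-0.15,0.0],"rot":[0,0,-0.24],"fingers":1},{"linear":[0.12,-0.20,0.0],"rot":[0,0,-0.32],"fingers":1},{"linear":[0.15,-0.25,0.0],"rot":[0,0,-0.40],"fingers":1}]'
```

```text
time: 0.78
ee_pos: [0.3368, 0.3964, 0.2374]
tcp_rot: [0.334, 0.942, -0.001, -0.0]
contact_force: [0.8, 0.3, -0.0]
finger_gap: 0.0881
```

```bash
python3 -m handwheel '[{"linear":[0.03,-0.05,0.0],"rot":[0,0,-0.07],"fingers":1},{"linear":[0.06,-0.10,0.0],"rot":[0,0,-0.14],"fingers":1},{"linear":[0.09,-0.15,0.0],"rot":[0,0,-0.21],"fingers":1},{"linear":[0.12,-0.20,0.0],"rot":[0,0,-0.28],"fingers":1},{"linear":[0.145,-0.25,0.0],"rot":[0,0,-0.33],"fingers":1}]'; python3 -m handwheel '[{"linear":[0.023,-0.040,-0.02],"rot":[0,0,-0.005],"fingers":1},{"linear":[0.023,-0.040,-0.035],"rot":[0,0,-0.005],"fingers":1},{"linear":[0.023,-0.040,-0.035],"rot":[0,0,-0.005],"fingers":1}]'
python3 - <<'E'
from h import *
from bench import env,viewer
s=env.state();p=s['ee_pos'];Rm=R.from_quat(s['tcp_rot']).as_matrix()
print(p,s['q'],np.degrees(np.arctan2(Rm[1,1],Rm[0,1])),w2b(b,p)*1e3)
for n in("top","side","wrist"): cv2.imwrite(f"pics/b_{n}.png",viewer.get_image(n)[:,:,::-1])
E
```

```text
time: 1.4
ee_pos: [0.4825, 0.1446, 0.2374]
tcp_rot: [0.486, 0.874, -0.001, -0.0]
contact_force: [0.0, 0.6, -0.5]
finger_gap: 0.0884
time: 1.78
ee_pos: [0.5038, 0.1046, 0.2004]
tcp_rot: [0.488, 0.873, -0.002, -0.002]
contact_force: [-0.7, -0.8, 1.0]
finger_gap: 0.0882
[0.50376993 0.10463402 0.2004342 ] [ 1.56459800e-01 -8.97322245e-03  1.98226299e+00 -1.35830706e-04
  1.17385715e+00 -3.94483778e-01] 31.570069804848465 [[-74.0953529   43.42944488 200.43419697]]
```

View pics/b_wrist.png

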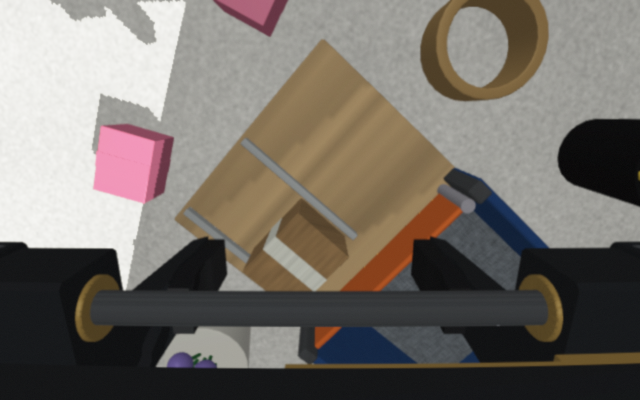

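View pics/b_side.png

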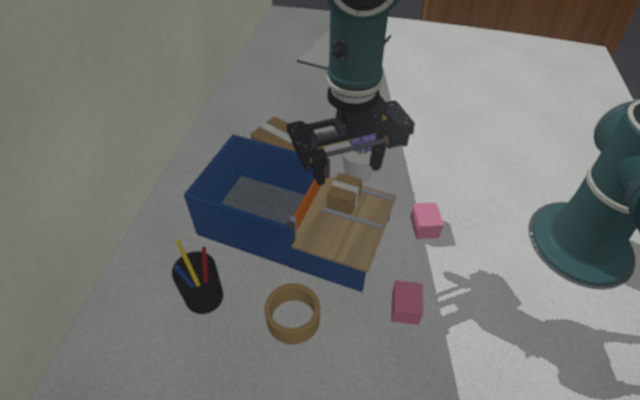

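The wrist view shows the left guide's near end at (244,143) and far end at (355,236), and the ledge corners at (323,40) and (177,218). I'll use these to check the bin fit.

```bash
python3 - <<'E'
from h import *
from bench import env,viewer
W=viewer.camera_params("wrist")
P=np.array([(-150,135,80),(-150,-55,80),(-146,38,88),(-26,38,88)])/1e3
u=np.array([(323,40),(177,218),(244,143),(355,236)])
print(proj(W,b2w(b,P))-u)
o=least_squares(lambda x:(proj(W,b2w(x,P))-u).ravel(),b);print(o.x,o.fun)
# finger tips expected & carton rear top corners
p=env.state()['ee_pos']
print(proj(W,b2w(b,[[-.082,.031,.124],[-.082,-.031,.124],[-.032,.031,.124],[-.032,-.031,.124]])))
E
```

```text
[[-0.21164508 -1.89951964]
 [-3.67937533  1.88017723]
 [-1.23585015 -1.80459553]
 [ 0.64179031  2.24866456]]
[ 0.57014653  0.04957342 -0.17222384] [ 0.6656922  -1.80935953 -2.50271018  2.27285435 -0.16210748 -1.54317609
  1.84425595  2.24585009]
[[296.50751374 214.37565935]
 [241.9696414  273.78006085]
 [348.30733483 257.92291053]
 [293.08076425 313.13968325]]
```

```bash
python3 - <<'E'
import cv2
a=cv2.imread("pics/b_wrist.png")[120:320,170:400]
cv2.imwrite("pics/crop_w.png",cv2.resize(a,None,fx=3,fy=3,interpolation=cv2.INTER_CUBIC))
E
```

```text
(no output)
```

View pics/crop_w.png

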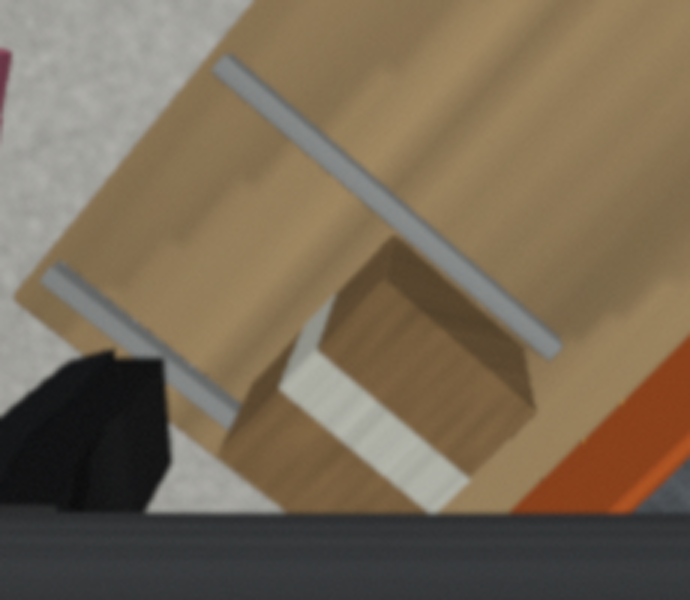

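The carton's top rear-left corner is at about (299,214) against a predicted (296,214), so the fit holds. Next I descend.

```bash
python3 -m handwheel '[{"linear":[0.0,0.001,-0.035],"rot":[0,0,0],"fingers":1},{"linear":[0.0,0.001,-0.07],"rot":[0,0,0],"fingers":1},{"linear":[0.0,0.001,-0.095],"rot":[0,0,0],"fingers":1},{"linear":[0.0,0.001,-0.105],"rot":[0,0,0],"fingers":1},{"linear":[0.0,0.001,-0.105],"rot":[0,0,0],"fingers":1}]'
cat > look.py <<'E'
import sys
from h import *
from bench import env,viewer
s=env.state();p=s['ee_pos'];Rm=R.from_quat(s['tcp_rot']).as_matrix()
phi=np.arctan2(Rm[1,1],Rm[0,1])-b[2]
m=w2b(b,p)[0]*1e3; d=52.75*np.array([np.cos(phi),np.sin(phi)]); f=8.75*np.array([np.cos(phi),np.sin(phi)])+9*np.array([np.sin(phi),-np.cos(phi)])
A=m[:2]+d+f;B=m[:2]-d+f
print("t",s['time'],"M",m,"phi",np.degrees(phi),"Acorner",A,"Bcorner",B,"F",s['contact_force'],"theta",np.arctan2(A[0]+2.5,115-A[1]))
for n in sys.argv[2:]:
    im=viewer.get_image(n)[:,:,::-1]
    if n=="side": im=cv2.resize(im[80:300,170:450],None,fx=2.7,fy=2.7)
    if n=="top": im=cv2.resize(im[70:300,170:450],None,fx=2.5,fy=2.5)
    cv2.imwrite(f"pics/{sys.argv[1]}_{n}.png",im)
E
python3 look.py c side top wrist
```

```text
time: 2.55
ee_pos: [0.505, 0.1076, 0.098]
tcp_rot: [0.486, 0.874, -0.0, -0.0]
contact_force: [0.4, -0.2, -0.8]
finger_gap: 0.088
t 2.55 M [-73.35030365  46.54611465  98.03432889] phi 41.78845865005938 Acorner [-21.49783282  80.81813339] Bcorner [-100.1597139    10.51480157] F [ 0.42935293 -0.19986498 -0.80160727] theta -0.5072752497563701
```

View pics/c_side.png

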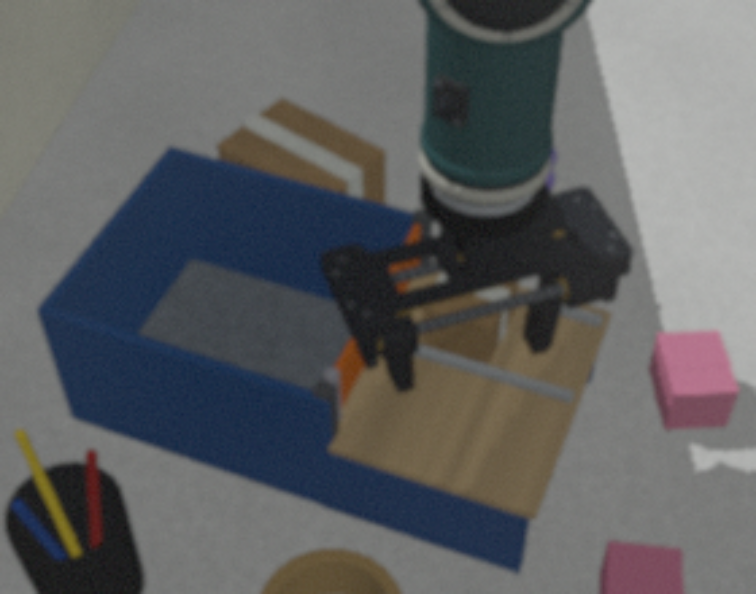

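View pics/c_wrist.png

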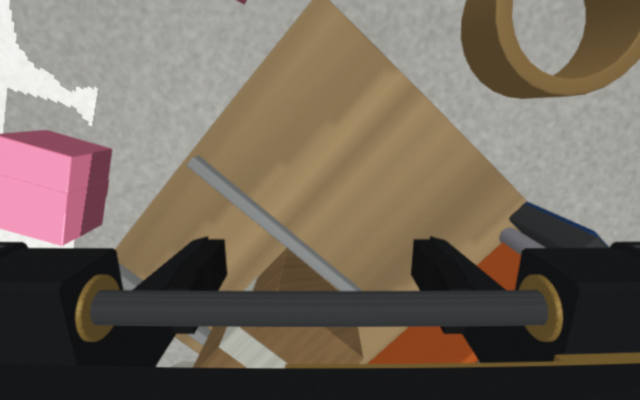

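The left finger is on the free ledge in front of the flap near its hinge, and the right finger is in the lane behind the carton. Next I advance slowly along the lane.

```bash
python3 -m handwheel '[{"linear":[0.006,-0.001,-0.002],"rot":[0,0,0],"fingers":1},{"linear":[0.012,-0.002,-0.002],"rot":[0,0,0],"fingers":1},{"linear":[0.018,-0.003,-0.002],"rot":[0,0,0],"fingers":1},{"linear":[0.023,-0.004,-0.002],"rot":[0,0,0],"fingers":1},{"linear":[0.028,-0.005,-0.002],"rot":[0,0,0],"fingers":1}]'
python3 look.py d side top
```

```text
time: 3.32
ee_pos: [0.5341, 0.1024, 0.0971]
tcp_rot: [0.487, 0.874, 0.0, 0.0]
contact_force: [-2.6, 2.2, 1.6]
finger_gap: 0.0881
t 3.325 M [-43.83979063  46.49419941  97.1075344 ] phi 41.738603302350604 Acorner [ 8.04248202 80.72108627] Bcorner [-70.68054301  10.48622791] F [-2.62210596  2.1748931   1.56857471] theta 0.298368982431072
```

View pics/d_side.png

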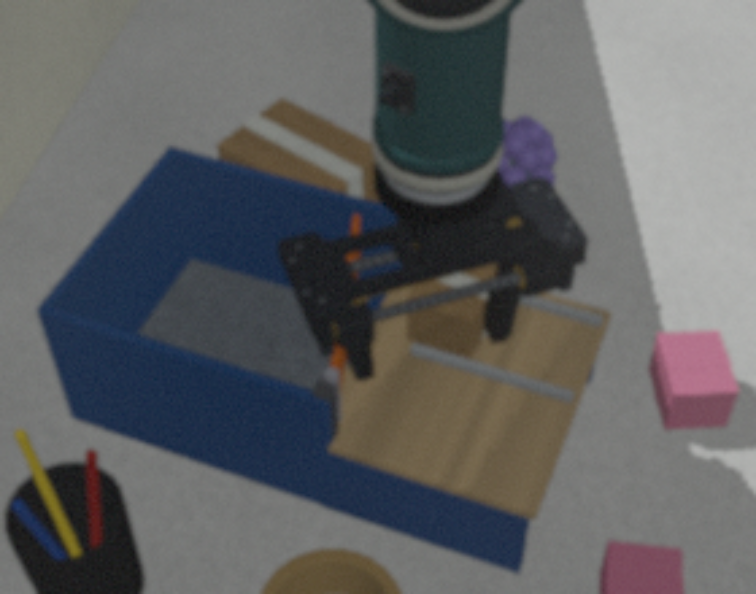

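View pics/d_top.png

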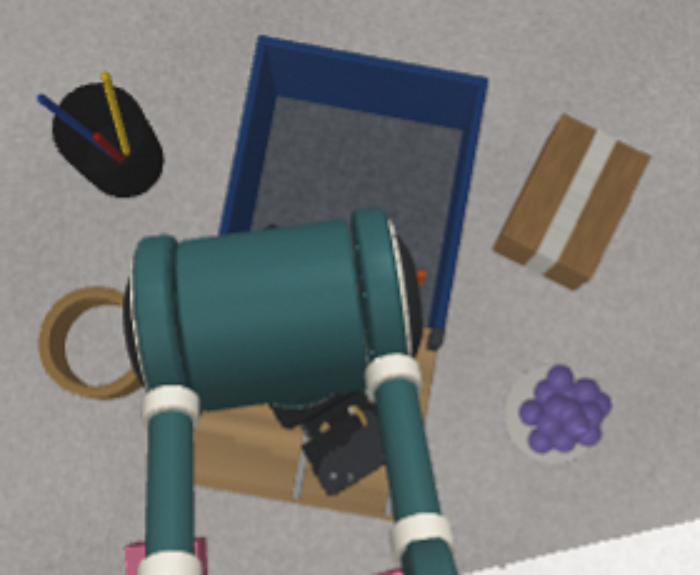

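The flap is opening, and the carton is moving between the guides with the flap clear ahead of it. I continue.

```bash
python3 -m handwheel '[{"linear":[0.004,-0.001,0],"rot":[0,0,0],"fingers":1},{"linear":[0.008,-0.002,0],"rot":[0,0,0],"fingers":1},{"linear":[0.012,-0.003,0],"rot":[0,0,0],"fingers":1},{"linear":[0.016,-0.003,0],"rot":[0,0,0],"fingers":1},{"linear":[0.020,-0.004,0],"rot":[0,0,0],"fingers":1}]'
python3 look.py e side wrist
```

```text
time: 4.05
ee_pos: [0.5547, 0.0981, 0.097]
tcp_rot: [0.487, 0.874, 0.0, 0.001]
contact_force: [-2.7, 0.5, 0.5]
finger_gap: 0.0884
t 4.05 M [-22.76262609  45.84199826  96.95649191] phi 41.73950920214026 Acorner [29.11910539 80.06970543] Bcorner [-49.60280915   9.83360239] F [-2.67598882  0.49320217  0.48700465] theta 0.7356838031623572
```

View pics/e_side.png

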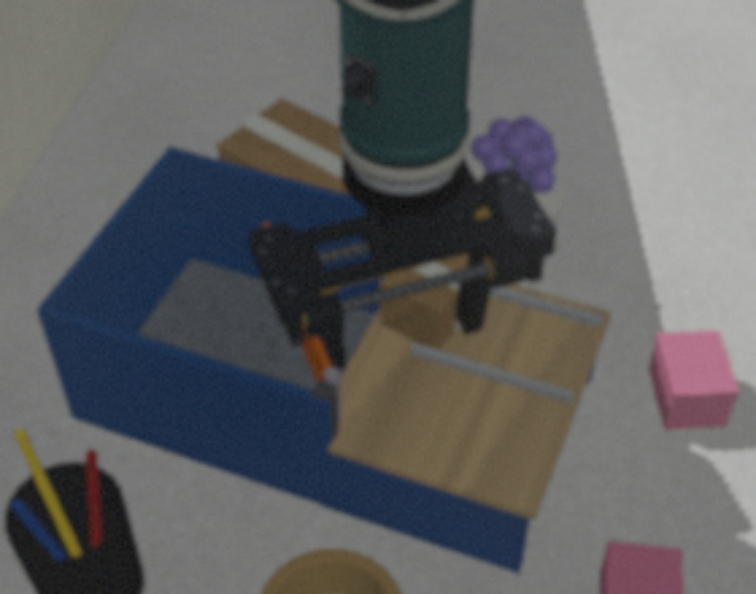

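View pics/e_wrist.png

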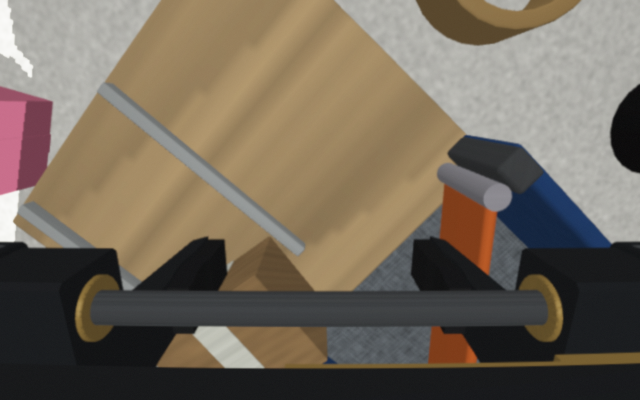

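The flap is about 0.74 rad open and well clear, with the carton's front at the flap plane. I continue.

```bash
python3 -m handwheel '[{"linear":[0.005,-0.001,0],"rot":[0,0,0],"fingers":1},{"linear":[0.010,-0.002,0],"rot":[0,0,0],"fingers":1},{"linear":[0.015,-0.003,0],"rot":[0,0,0],"fingers":1},{"linear":[0.020,-0.004,0],"rot":[0,0,0],"fingers":1},{"linear":[0.025,-0.005,0],"rot":[0,0,0],"fingers":1}]'
python3 look.py f side wrist
```

```text
time: 4.78
ee_pos: [0.5788, 0.0957, 0.0969]
tcp_rot: [0.488, 0.873, 0.002, -0.002]
contact_force: [-10.3, 14.1, 4.8]
finger_gap: 0.088
t 4.775 M [ 1.38726295 47.6473847  96.94333634] phi 41.54111952099547 Acorner [53.38719845 81.69524379] Bcorner [-25.57743994  11.73214006] F [-10.31973452  14.08381558   4.83036339] theta 1.033376194163873
```

View pics/f_side.png

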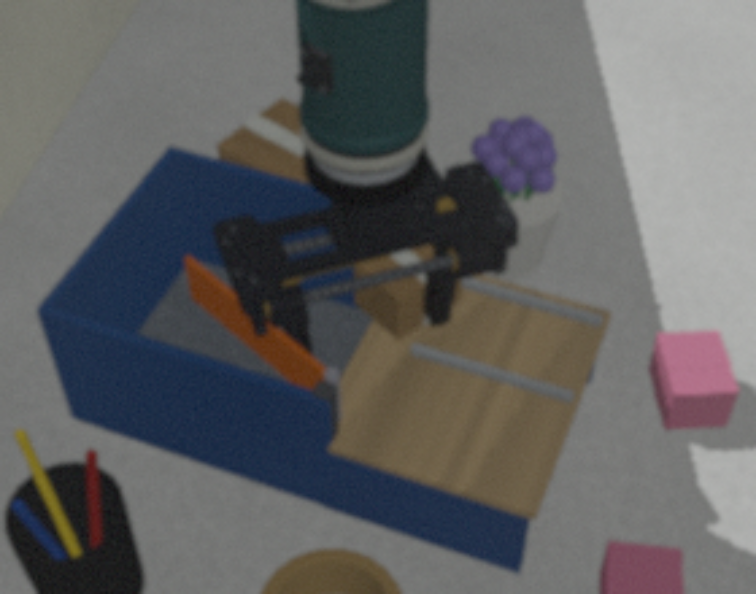

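View pics/f_wrist.png

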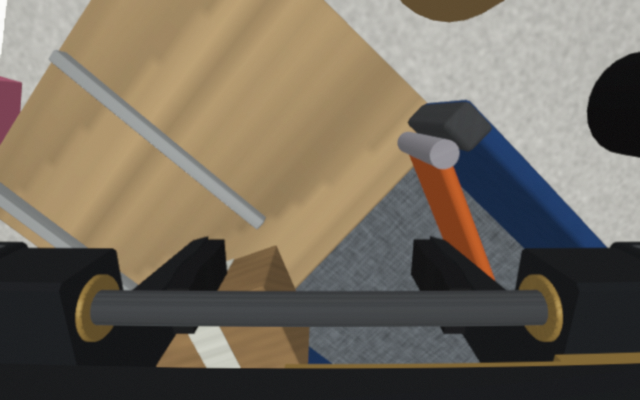

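The force jumped to about 17 N, partly sideways: the carton has turned slightly, pushed left of its middle. I'll back off a little and look closely.

```bash
python3 -m handwheel '[{"linear":[-0.003,0.000,0],"rot":[0,0,0],"fingers":1},{"linear":[-0.003,0.000,0],"rot":[0,0,0],"fingers":1}]'
python3 look.py g; python3 - <<'E'
from bench import viewer
import cv2
a=viewer.get_image("side")[:,:,::-1];cv2.imwrite("pics/g_side0.png",a)
a=a[155:225,285:365];cv2.imwrite("pics/g_side.png",cv2.resize(a,None,fx=8,fy=8,interpolation=cv2.INTER_CUBIC))
a=viewer.get_image("wrist")[:,:,::-1];cv2.imwrite("pics/g_wrist0.png",a)
a=a[190:370,130:340];cv2.imwrite("pics/g_wrist.png",cv2.resize(a,None,fx=3.3,fy=3.3,interpolation=cv2.INTER_CUBIC))
E
```

```text
time: 5.12
ee_pos: [0.5776, 0.0955, 0.0974]
tcp_rot: [0.488, 0.873, 0.002, -0.0]
contact_force: [-1.5, -1.3, -0.5]
finger_gap: 0.088
t 5.125 M [ 0.15516541 47.24455857 97.42163419] phi 41.57151281028071 Acorner [52.13703246 81.31999691] Bcorner [-26.79048198  11.31501521] F [-1.49802817 -1.27930571 -0.50648318] theta 1.0183821689775996
```

View pics/g_side.png

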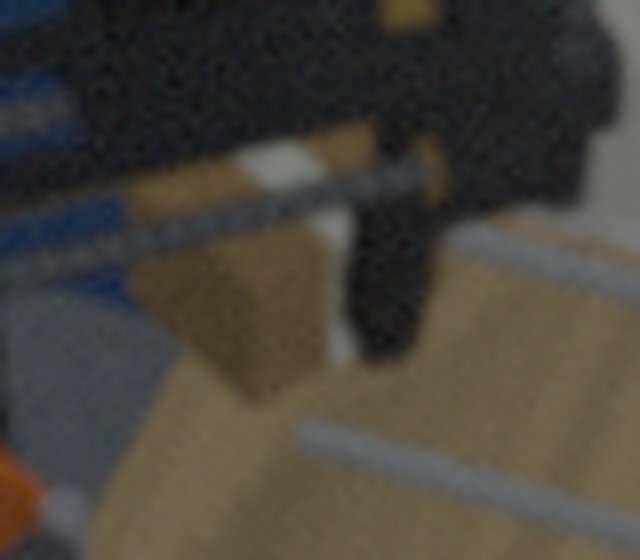

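View pics/g_wrist.png

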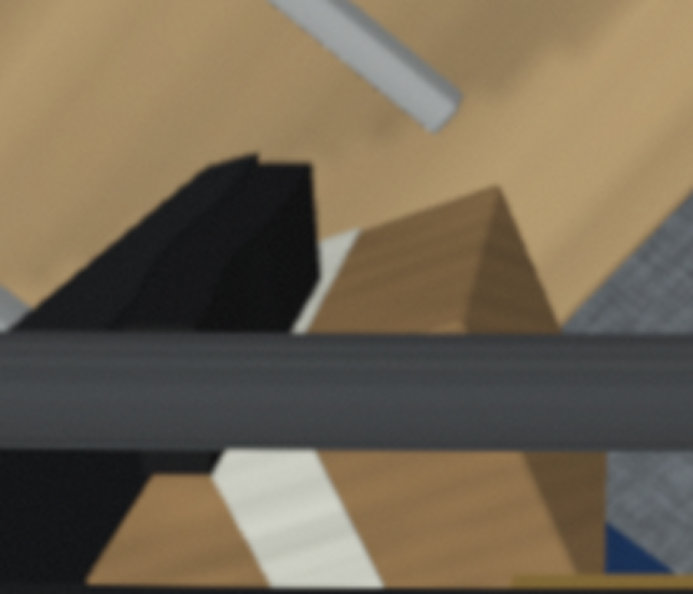

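```bash
python3 - <<'E'
from h import *
from bench import viewer
W=viewer.camera_params("wrist")
for uv,z in [((497,187),.08),((465,325),.124),((525,455),.124),((582,585),.124),((215,478),.124),((270,585),.124),((318,450),.124),((382,585),.124),((92,582),.124),((150,476),.124)]:
    print(uv,z,w2b(b,atz(W,np.array(uv)/3.3+[130,190],z))[0]*1e3)
E
```

```text
(497, 187) 0.08 [-13.38292374  31.58562476  80.        ]
(465, 325) 0.124 [-13.08283319  32.37344093 124.        ]
(525, 455) 0.124 [  4.17076228  23.24878667 124.        ]
(582, 585) 0.124 [ 22.53034103  13.08026017 124.        ]
(215, 478) 0.124 [-23.00477454  -5.63632942 124.        ]
(270, 585) 0.124 [ -7.9663955  -14.20803772 124.        ]
(318, 450) 0.124 [-15.73489714   6.45584182 124.        ]
(382, 585) 0.124 [  2.97968693  -4.3448158  124.        ]
(92, 582) 0.124 [-25.70506173 -29.71193073 124.        ]
(150, 476) 0.124 [-29.36121319 -10.98740377 124.        ]
```

The carton is yawed about -29°. Its corners, in the bin frame in mm, are RL (-13,32), RR (-43,-22), FL (31,8) and FR (1,-46), so FR is against the right post. To fix this I move the finger back 25 mm and right 31 mm, keeping the flap about 0.4 rad or more open and clear of FL. Then I push the rear right side to straighten it.

```bash
python3 -m handwheel '[{"linear":[-0.008,0.001,0],"rot":[0,0,0],"fingers":1},{"linear":[-0.016,0.003,0],"rot":[0,0,0],"fingers":1},{"linear":[-0.025,0.004,0],"rot":[0,0,0],"fingers":1},{"linear":[-0.026,-0.005,0],"rot":[0,0,0],"fingers":1},{"linear":[-0.028,-0.015,0],"rot":[0,0,0],"fingers":1}]'
python3 look.py h side wrist
```

```text
time: 5.85
ee_pos: [0.5492, 0.0804, 0.0975]
tcp_rot: [0.488, 0.873, 0.003, -0.001]
contact_force: [-0.7, 0.4, -0.2]
finger_gap: 0.0883
t 5.85 M [-25.18141995  27.46181488  97.45048626] phi 41.588101009277125 Acorner [26.79057945 61.55230151] Bcorner [-52.11666394  -8.47552825] F [-0.65468443  0.42685179 -0.16010377] theta 0.5013242573223198
```

View pics/h_wrist.png

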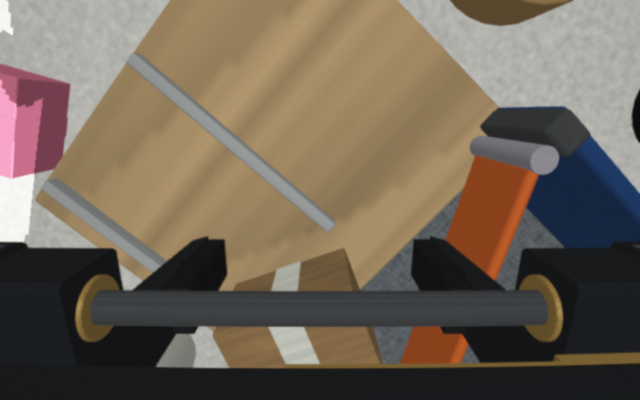

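View pics/h_side.png

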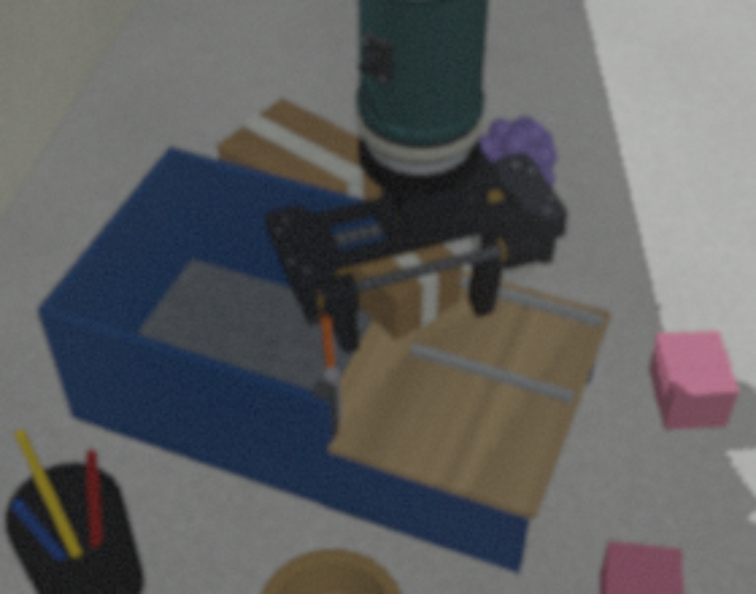

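```bash
python3 -m handwheel '[{"linear":[-0.001,-0.006,0],"rot":[0,0,0],"fingers":1},{"linear":[-0.002,-0.012,0],"rot":[0,0,0],"fingers":1},{"linear":[0.003,-0.013,0],"rot":[0,0,0],"fingers":1},{"linear":[0.008,-0.014,0],"rot":[0,0,0],"fingers":1},{"linear":[0.012,-0.015,0],"rot":[0,0,0],"fingers":1}]'
python3 look.py i side wrist
```

```text
time: 6.58
ee_pos: [0.5616, 0.0646, 0.0974]
tcp_rot: [0.489, 0.872, 0.002, -0.001]
contact_force: [-2.0, 0.3, 1.1]
finger_gap: 0.0883
t 6.575 M [-10.15655415  14.02162873  97.37793959] phi 41.499154653496 Acorner [41.8683049  48.03139263] Bcorner [-37.14755504 -21.87385666] F [-2.03304625  0.2842791   1.14458182] theta 0.5851290682704611
```

View pics/i_wrist.png

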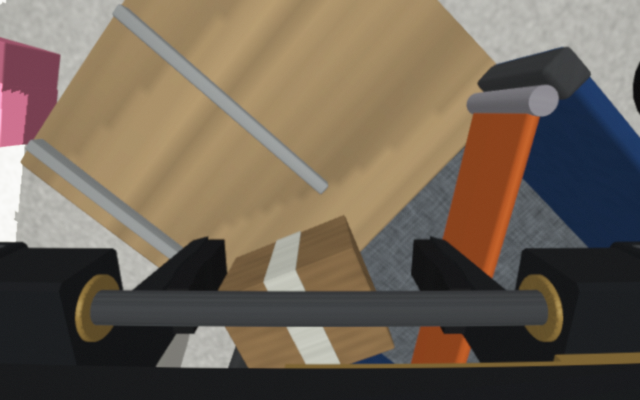

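View pics/i_side.png

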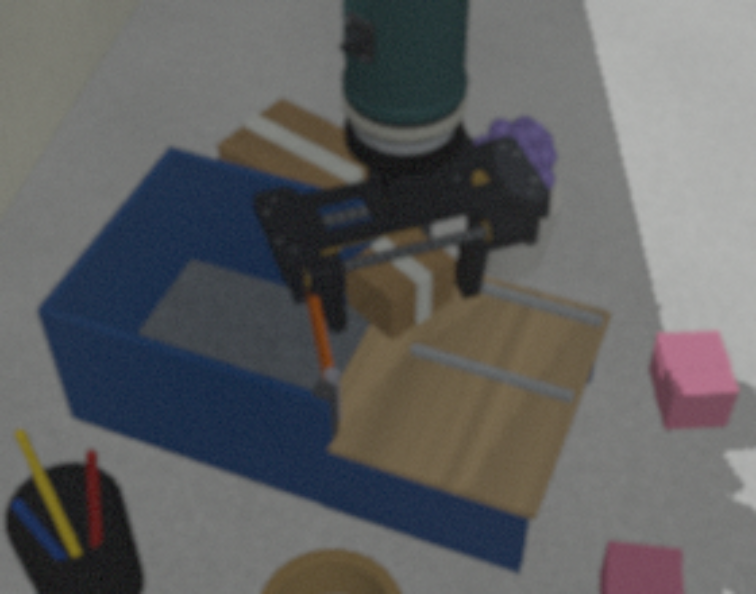

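```bash
python3 - <<'E'
from h import *
from bench import viewer
W=viewer.camera_params("wrist")
for uv,z in [((344,217),.08),((393,347),.124),((297,268),.124),((338,360),.124),((236,258),.08)]:
    print(uv,z,w2b(b,atz(W,np.array(uv),z))[0]*1e3)
a=cv2.imread("pics/i_wrist.png")[190:370,190:420]
cv2.imwrite("pics/i_wc.png",cv2.resize(a,None,fx=3.3,fy=3.3,interpolation=cv2.INTER_CUBIC))
E
```

```text
(344, 217) 0.08 [-9.34945424 32.58421041 80.        ]
(393, 347) 0.124 [ 33.48722803  11.93140242 124.        ]
(297, 268) 0.124 [-20.98318088  12.96255653 124.        ]
(338, 360) 0.124 [ 20.36716449  -8.31117222 124.        ]
(236, 258) 0.08 [-36.83972483 -22.32667997  80.        ]
```

View pics/i_wc.png

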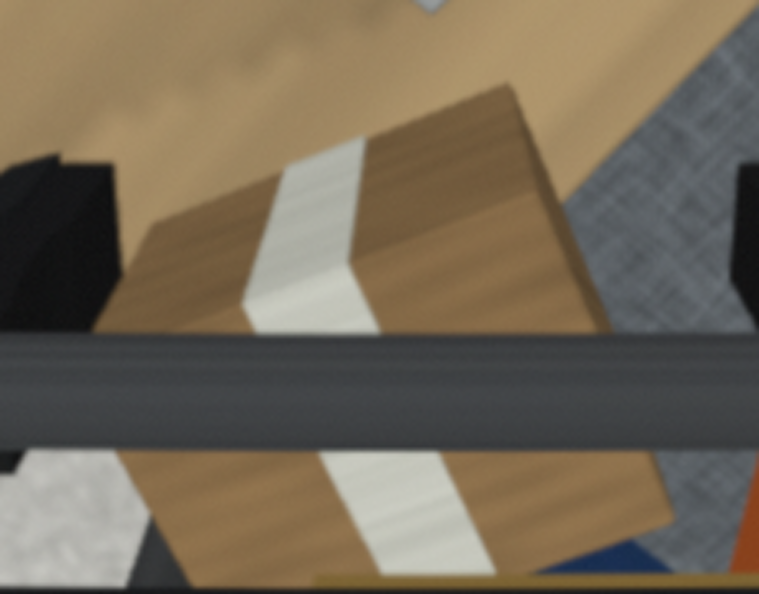

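Now the corners are RL (-9,33), FL (33,12), RR (-37,-22) and FR about (8,-44): yaw -26° and past the post. The finger is at the very corner, so I shift it about 7 mm left, which is still right of the carton's centre, and push on.

```bash
python3 -m handwheel '[{"linear":[-0.004,0.001,0],"rot":[0,0,0],"fingers":1},{"linear":[-0.003,0.007,0],"rot":[0,0,0],"fingers":1},{"linear":[0.003,0.007,0],"rot":[0,0,0],"fingers":1},{"linear":[0.008,0.006,0],"rot":[0,0,0],"fingers":1},{"linear":[0.013,0.006,0],"rot":[0,0,0],"fingers":1}]'
python3 look.py j side wrist
```

```text
time: 7.3
ee_pos: [0.575, 0.0705, 0.0973]
tcp_rot: [0.489, 0.873, 0.002, -0.001]
contact_force: [-2.5, 0.2, 0.7]
finger_gap: 0.088
t 7.3 M [ 1.99875062 22.22384941 97.30605188] phi 41.50807359286661 Acorner [54.01831492 56.24171134] Bcorner [-24.98666227 -13.67583709] F [-2.50616005  0.19943046  0.6530251 ] theta 0.7659693129906391
```

View pics/j_wrist.png

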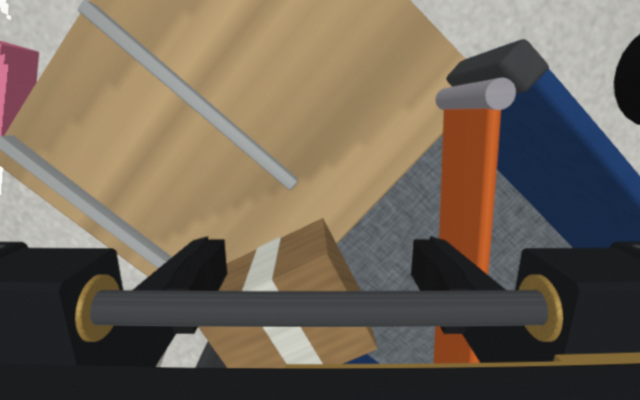

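Low force and moving smoothly, with the flap wide open. I push on over the lip.

```bash
python3 -m handwheel '[{"linear":[0.004,-0.001,0],"rot":[0,0,0],"fingers":1},{"linear":[0.008,-0.001,0],"rot":[0,0,0],"fingers":1},{"linear":[0.012,-0.001,0],"rot":[0,0,0],"fingers":1},{"linear":[0.015,-0.002,0],"rot":[0,0,0],"fingers":1}]'
python3 look.py k side wrist
```

```text
time: 7.9
ee_pos: [0.5911, 0.0684, 0.0974]
tcp_rot: [0.489, 0.873, 0.002, -0.0]
contact_force: [-2.0, -0.5, -0.7]
finger_gap: 0.088
t 7.9 M [18.15694859 22.86252963 97.40813605] phi 41.50218820450634 Acorner [70.18000691 56.87504797] Bcorner [ -8.83215176 -13.03438475] F [-2.02401689 -0.48257003 -0.68060759] theta 0.8962152561653438
```

View pics/k_wrist.png

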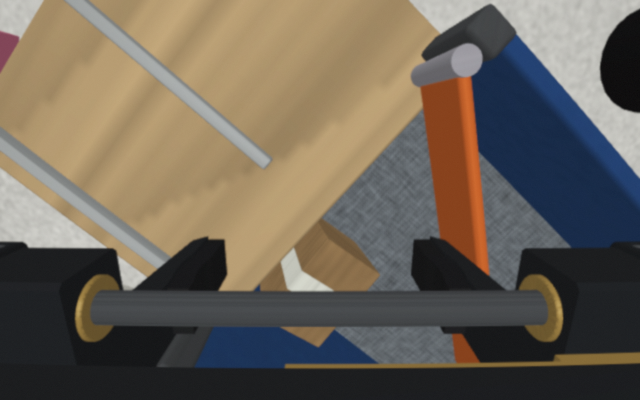

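View pics/k_side.png

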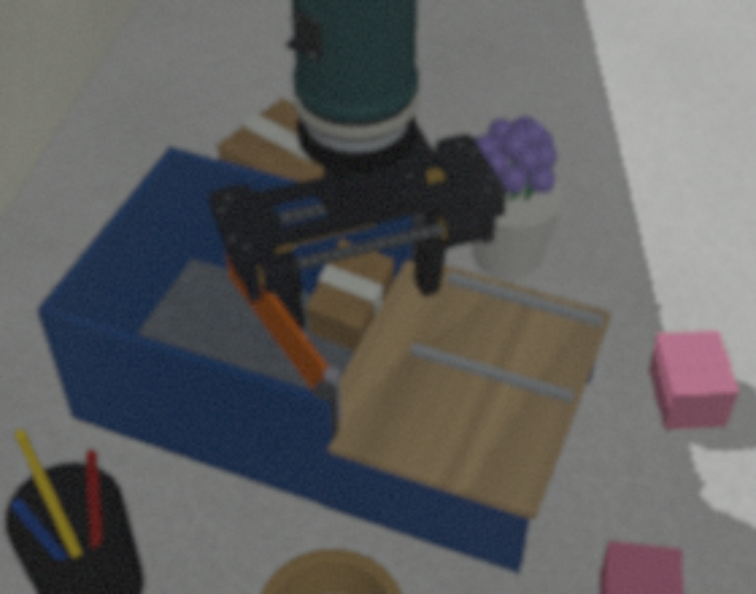

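The carton has tipped over the lip. I hold for half a second and look again.

```bash
python3 -m handwheel '[{"linear":[0,0,0],"rot":[0,0,0],"fingers":1},{"linear":[0,0,0],"rot":[0,0,0],"fingers":1},{"linear":[0,0,0],"rot":[0,0,0],"fingers":1},{"linear":[0,0,0],"rot":[0,0,0],"fingers":1}]'
python3 look.py l side wrist
```

```text
time: 8.5
ee_pos: [0.5912, 0.0681, 0.0975]
tcp_rot: [0.489, 0.872, 0.002, 0.0]
contact_force: [-1.4, 0.2, -1.4]
finger_gap: 0.0882
t 8.5 M [18.3082892  22.65990917 97.46058323] phi 41.48564149030378 Acorner [70.34116798 56.65740211] Bcorner [ -8.69117686 -13.22920941] F [-1.35967931  0.2335025  -1.41002944] theta 0.8954725007812407
```

View pics/l_wrist.png

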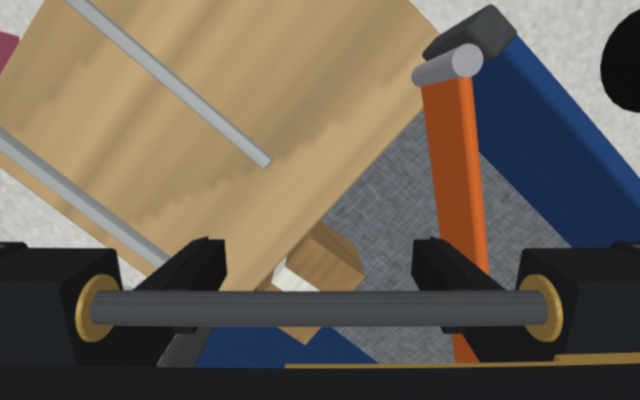

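View pics/l_side.png

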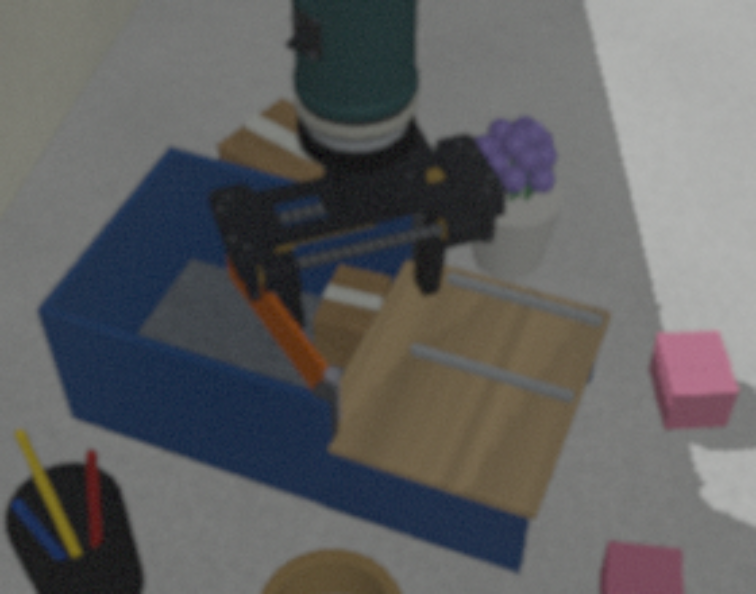

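The carton is in the bin, below ledge level, and at rest. I retreat along the lane, letting the flap follow the finger shut.

```bash
python3 -m handwheel '[{"linear":[-0.009,0.002,0],"rot":[0,0,0],"fingers":1},{"linear":[-0.018,0.003,0],"rot":[0,0,0],"fingers":1},{"linear":[-0.027,0.005,0],"rot":[0,0,0],"fingers":1},{"linear":[-0.036,0.006,0],"rot":[0,0,0],"fingers":1},{"linear":[-0.045,0.008,0],"rot":[0,0,0],"fingers":1}]'
python3 -m handwheel '[{"linear":[-0.009,0.002,0],"rot":[0,0,0],"fingers":1},{"linear":[-0.018,0.003,0],"rot":[0,0,0],"fingers":1},{"linear":[-0.027,0.005,0],"rot":[0,0,0],"fingers":1},{"linear":[-0.036,0.006,0],"rot":[0,0,0],"fingers":1},{"linear":[-0.045,0.008,0],"rot":[0,0,0],"fingers":1}]'
python3 look.py m side wrist
```

```text
time: 9.22
ee_pos: [0.5453, 0.0763, 0.0975]
tcp_rot: [0.489, 0.872, 0.002, 0.0]
contact_force: [-1.3, -0.8, 0.1]
finger_gap: 0.0881
time: 9.85
ee_pos: [0.5, 0.0845, 0.0976]
tcp_rot: [0.489, 0.872, 0.003, 0.0]
contact_force: [0.1, 0.4, 0.3]
finger_gap: 0.088
t 9.85 M [-74.27432526  22.98802372  97.63088086] phi 41.48664539791363 Acorner [-22.24204217  56.98642835] Bcorner [-101.27316248  -12.90156792] F [0.05723975 0.40693656 0.30785828] theta -0.32800776249706187
```

View pics/m_side.png

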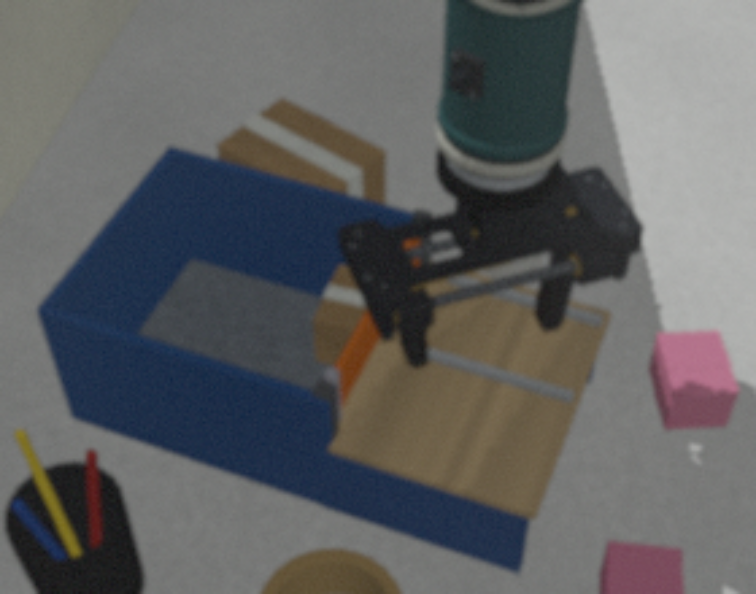

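```bash
python3 -m handwheel '[{"linear":[0,0,0.03],"rot":[0,0,0],"fingers":1},{"linear":[0,0,0.07],"rot":[0,0,0],"fingers":1},{"linear":[0,0,0.11],"rot":[0,0,0],"fingers":1},{"linear":[0,0.0,0.14],"rot":[0,0,0],"fingers":1},{"linear":[-0.015,0.04,0.14],"rot":[0,0,0],"fingers":1}]'
python3 -m handwheel '[{"linear":[-0.02,0.05,0],"rot":[0,0,0],"fingers":1},{"linear":[-0.04,0.10,0],"rot":[0,0,0],"fingers":1},{"linear":[-0.06,0.15,0],"rot":[0,0,0],"fingers":1},{"linear":[-0.08,0.20,0],"rot":[0,0,0],"fingers":1},{"linear":[-0.10,0.25,0],"rot":[0,0,0],"fingers":1}]'
python3 look.py n side top
```

```text
time: 10.58
ee_pos: [0.4876, 0.124, 0.2413]
tcp_rot: [0.49, 0.872, 0.005, 0.003]
contact_force: [-0.2, 0.3, -0.2]
finger_gap: 0.0881
time: 11.2
ee_pos: [0.387, 0.3758, 0.2416]
tcp_rot: [0.49, 0.872, 0.005, 0.003]
contact_force: [0.6, -0.4, 0.2]
finger_gap: 0.0882
t 11.2 M [-236.18945684  290.15376831  241.63929158] phi 41.294549551476 Acorner [-184.04347978  323.97753329] Bcorner [-263.30846931  254.35489734] F [ 0.64401372 -0.41493171  0.20815115] theta -2.4263291470126482
```

View pics/n_side.png

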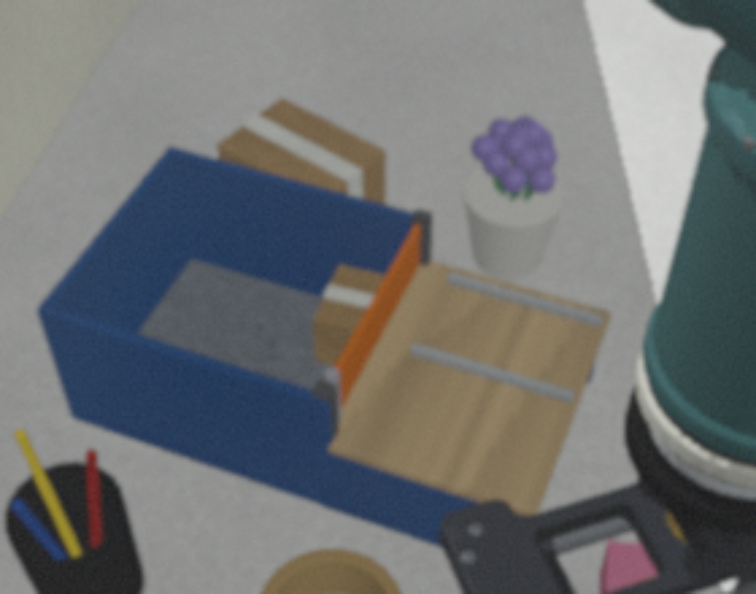

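View pics/n_top.png

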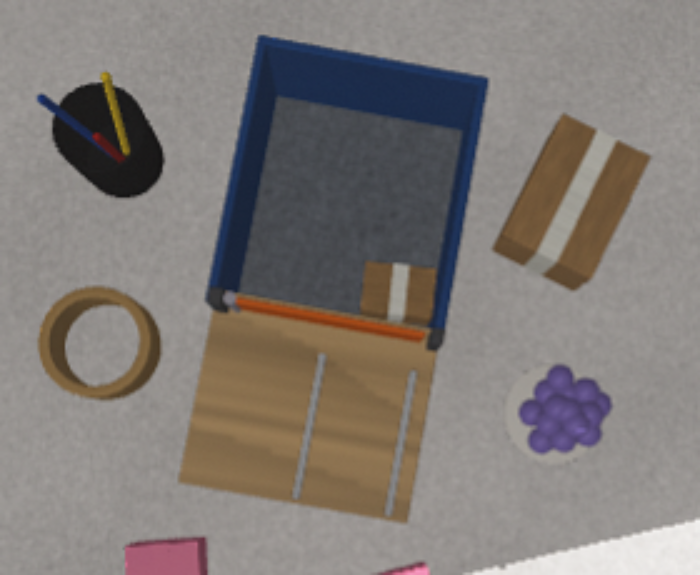

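The carton lies in the bin's right near corner, at (398,290) in the top crop. The flap is shut and the other things are where they were.

```bash
python3 -m handwheel '[{"linear":[0,0,0],"rot":[0,0,0],"fingers":1},{"linear":[0,0,0],"rot":[0,0,0],"fingers":1}]'; python3 - <<'E'
from h import *
from bench import workorder,viewer
a=cv2.imread("pics/a_top.png").astype(int); n=viewer.get_image("top")[:,:,::-1].astype(int)
d=(np.abs(a-n).sum(2)>60).astype('uint8')
k,l,st,c=cv2.connectedComponentsWithStats(d); print([tuple(s) for s in st[1:] if s[4]>25])
print(workorder.sign_off())
E
```

```text
time: 11.55
ee_pos: [0.3862, 0.3774, 0.2414]
tcp_rot: [0.488, 0.873, 0.005, 0.003]
contact_force: [-0.4, -0.6, 0.1]
finger_gap: 0.0879
[(np.int32(315), np.int32(175), np.int32(29), np.int32(24), np.int32(562)), (np.int32(296), np.int32(215), np.int32(35), np.int32(27), np.int32(374)), (np.int32(316), np.int32(238), np.int32(12), np.int32(6), np.int32(51)), (np.int32(0), np.int32(242), np.int32(144), np.int32(158), np.int32(12341))]
the job is handed in; nothing more can be done
None
```

The carton is in the bin and the flap is shut. I handed the job in at about 11.6 s, with the hand well clear of everything.

- **How it went:** The left finger swung the flap open while the right finger pushed the carton along the lane. The flap was about 0.74 rad open when the carton reached it, and I never saw it touch the carton.
- **What went wrong:** I pushed a little left of the carton's middle, so it turned about 29° and its front corner caught the right post. The wrist force rose briefly to about 18 N. I backed off with the flap still held open and pushed again on the rear right side. The carton stayed turned about 26° and then went over the lip at about 2–3 N.
- **Last checks:** The carton is at rest in the bin's near right corner, below the flap. Comparing top-camera pictures from before and after, only the carton's old and new places and the arm's area had changed. The arm hid the clipboard in that picture, so I could not compare it. I did not measure whether the carton lies flat or leans against the bin's near wall.

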